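# Stand up the head stop of the long fish-measuring board

## Task

Two fish-measuring boards lie on the table, each with a white hinged head stop folded part-way down over its board. Fold the head stop of the longer board up about its hinge until it stands upright, square to the board, and leave it standing there. Leave the shorter board's head stop as it is.

Things in the scene. Friction and masses are not known exactly. Their poses are not given: they have to be found in the camera images.
- long_board: Longer measuring board: fixed grey plastic slab 300 x 110 x 20 mm with a scale strip along one side. Origin on the table straight below the middle of the hinge axis (axis 26 mm up, 8 mm in from the head end). Hinge at the end away from the robot, along y; the board runs along -x, towards the robot. z up. A loose pencil lies on it over 130 mm from the hinge.
- long_stop (a joint): Angle of the longer board's head stop: 0 folded down level over the board, grows as it rises, 1.571 upright, end of travel 2.3 (leaning out past the head end). Stiff hinge (0.14 N m friction): it stays where it is left. The stop is a white plastic plate 96 mm wide along the hinge, 8 mm thick, hinge axis in its mid-plane, free edge 90 mm from the axis.
- long_stop_edge (a point): Middle of the free edge of the longer board's head stop, in the plate's mid-plane, 90 mm from the hinge axis. At the start it is 35 to 61 mm higher than the hinge and on the robot's side of it; upright, it is straight above the hinge, 116 mm above the table.
- short_stop_edge (a point): Middle of the free edge of the shorter board's head stop (white plate 66 mm wide, 8 mm thick, free edge 70 mm from its hinge, also part-way folded; grey board 190 x 80 x 20 mm, left or right of the longer one). To be left alone.

How it is judged:
By the outcome, as a careful person would: the job done as asked, in the order asked, and still so for the second after the job is handed in, with the robot touching nothing.
It also fails if it takes over 35 s, if anything falls off the work surface, if the arm or the gripper's body presses on something with over 40 N, if the wrist force passes 120 N, or if a joint passes its speed limit or range.

## Robot

A 6-joint arm with a two-finger parallel gripper is mounted at the origin on the work surface. World frame = base frame: x ahead of the robot, y to its left, z up, the work surface at z = 0. Lengths are in m, angles in degrees, forces in N, time in s.
With the tool pointing down it reaches from about 0.35 to 0.875 m from the base axis. Payload 4.2 kg.
Tool frame: the origin (TCP) lies midway between the tips of the shut fingers; the grasp point (between the pads) lies 19 mm behind it; z points along the fingers, y is the line along which they close (so a half turn about z gives the same grasp; the last joint's range is limited). The gripper opens to 87 mm and grips with 3 to 60 N. Pads are 19 mm wide; open, the fingers measure 117 mm over their backs; the gripper's body (75 mm by 190 mm) begins 51 mm behind the grasp point.
Start: joints at [-58.808, 22.042, 0.453, 0, -68.411, -14.817], TCP at [0.176, -0.6, 0.201] pointing down, gripper open.
Joint ranges: [-179.83, 179.83], [-69.29, 118.12], [-61.27, 80.66], [-181.25, 117.63], [-171.15, -9.14], [-177.46, 177.46]. Speed limits (degrees/s): [159.86, 159.86, 180, 180, 180, 180].

## Interface

Orientations are given as a 3x3 rotation matrix whose columns are the frame's x, y, z axes.
In Python, from station import sense, capture, camera_params, finish_job gives the robot as it stands.
- The arm moves only by the tool drive_tool, never from a script. Its argument "rows" is a list of rows, each an object of numbers: "tx", "ty", "tz": the shift along the tool's x, y, z in cm; "ax", "ay", "az": the turn, a rotation vector about the tool's x, y, z in rad; "claw": the finger opening in cm, from 0 to 8.7. In form: [{"tx": .., "ty": .., "tz": .., "ax": .., "ay": .., "az": .., "claw": ..}, ...]. A call has 1 to 10 rows; each row shifts and turns the commanded pose from where the row before left it, along the tool's axes as they then stand; what a row does not reach is not made up. A row lasts 1/12 s, in which the tool goes at most 41.7 mm and 7.16 degrees, less where a joint would pass 70% of its speed; a pose out of reach is approached as far as the arm can. A call with a gripper value outside its range is refused whole. The fingers move at their own pace and stop on an object; the grip force is fixed at half the most. Time passes only in rows, so rows that do not move let the fingers close. It gives the time, the measured TCP pose, the force, the opening and the grip force at its end, in the units of the state.
- sense(): the state, without advancing time (a new reading comes with each control period).
- capture(name): name is "side" or "top"; returns (picture, depth): 420x560x3 uint8, red, green, blue; 420x560 float32, m along the optical axis (not along the pixel's ray), 0 where there is no reading.
- camera_params(name): a dict with "intrinsics" (3x3 intrinsics, pixels), "R" (3x3) and "t" (3): a world point X has camera coordinates R X + t. Camera axes: x right, y down, z forward; pixel columns grow to the right and rows downward; lengths in m; the calibration is good to about 2 mm. A picture is of the moment at which its call begins. camera_params takes no time and is no camera call.
- finish_job(): hands the job in; it is judged then, once.
The state is a dict: "time_s": time; "joints": joint angles; "joint_velocities": joint speeds; "effort": joint torques, N m; "tcp_pos": TCP position; "ee_rot": TCP orientation; "wrist_force": force on the tool from outside, world axes, zero at the start; "moment": the same for the moment, N m; "gripper_width": opening from 0.0 (shut) to 1.0 (fully open); "gripper_force": force on a finger pad.
Only numpy, scipy, OpenCV 4.12 (cv2) and the standard library are available. Lean on these libraries where they do the work, as an engineer would, in place of code of your own. Each camera call takes 0.05 s, during which the arm holds its last target. There are 200 camera calls.

## Working session

There is one attempt and no reset: what is moved stays moved. The work goes in short steps, Python scripts to look and compute and a tool call to move; the robot and the scene stay as the last step left them, time stands still between calls to the robot, and variables do not carry over. Pictures are saved under pics/ and viewed, at most 10 in all, crops included, and the job is handed in when it is done.

Besides the shell and the picture viewer there is one more tool, called in YAML: its name, and indented under it one key for each argument. drive_tool: Moves the arm, as the interface text tells. Its arguments: {"type":"object","properties":{"rows":{"type":"array"}},"required":["rows"]}

```bash
mkdir -p pics; cat > h.py <<'E'
import numpy as np, cv2
from station import *
def grab(n):
    p,d=capture(n); c=camera_params(n); K,R,t=[np.array(c[k],float) for k in("intrinsics","R","t")]
    v,u=np.mgrid[:420,:560]; P=np.stack([(u-K[0,2])/K[0,0]*d,(v-K[1,2])/K[1,1]*d,d],-1)
    W=(P-t)@R; W[d==0]=np.nan
    return p,d,W
E
python3 - <<'E'
from h import *
for n in("top","side"):
    p,d,W=grab(n); cv2.imwrite(f"pics/{n}0.png",p[...,::-1]); np.savez(f"{n}0.npz",p=p,W=W)
    c=camera_params(n); print(n,(-np.array(c["R"]).T@c["t"]).round(3))
print(sense()["ee_rot"],sense()["time_s"])
E
```

```text
top [ 0.484 -0.021  0.855]
side [ 0.531 -0.619  0.492]
[[-9.59474022e-01 -2.81796225e-01 -6.99127047e-04]
 [-2.81797052e-01  9.59472269e-01  1.84023720e-03]
 [ 1.52221117e-04  1.96267173e-03 -9.99998062e-01]] 0.1
```

View pics/top0.png

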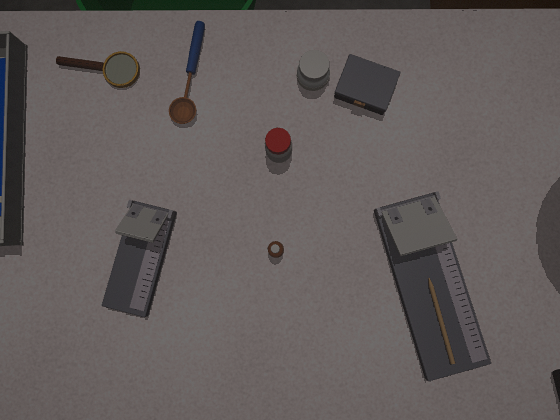

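View pics/side0.png

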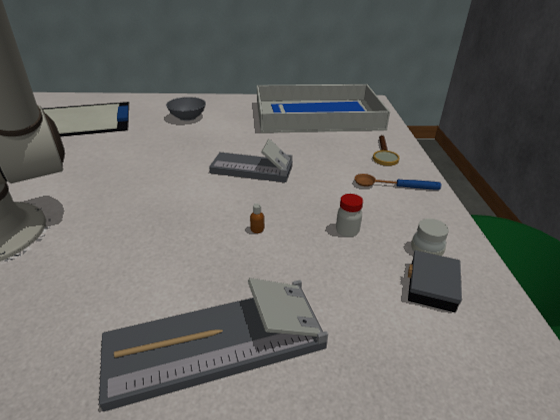

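The top view shows the long board at right, with its stop plate around (383–456, 195–256). The short board is at left around (118–175, 203–240). I'll measure the long plate from depth.

```bash
python3 - <<'E'
from h import *
S={}
for n,(r0,r1,c0,c1) in {"top":(185,385,365,495),"side":(270,410,95,335)}.items():
    z=np.load(n+"0.npz"); p,W=z["p"],z["W"]; m=np.zeros(p.shape[:2],bool); m[r0:r1,c0:c1]=1
    z_=W[...,2]
    # board contour from z>12mm
    b=(m&(z_>0.012)).astype(np.uint8)
    B=W[b>0]; rect=cv2.minAreaRect(B[:,:2].astype(np.float32)); print(n,"board rect",rect, cv2.boxPoints(rect).round(3).tolist())
    pl=m&(z_>0.036); pl=cv2.erode(pl.astype(np.uint8),np.ones((3,3)))
    P=W[pl>0]
    for _ in range(4):
        c=P.mean(0); N=np.linalg.svd(P-c,full_matrices=False)[2][2]; N*=np.sign(N[2]); P=P[abs((P-c)@N)<.004]
    print(n,len(P),"c",c.round(4),"N",N.round(4),"tilt",np.degrees(np.arccos(N[2])).round(1))
    h=N[:2]/np.linalg.norm(N[:2]); print("azim of N",np.degrees(np.arctan2(h[1],h[0])).round(1))
    e=np.array([-h[1],h[0],0]); f=np.cross(N,e); f*=np.sign(f[2])
    print("along hinge ext",np.percentile((P-c)@e,[0,1,99,100]).round(4),"up ext",np.percentile((P-c)@f,[0,1,99,100]).round(4),"zmax",np.nanmax(P[:,2]).round(4))
    mid=c+e*np.mean(np.percentile((P-c)@e,[1,99]))+f*np.max((P-c)@f); print("edge mid",mid.round(4),"f",f.round(3))
E
```

```text
top board rect ((0.46069538593292236, -0.2609574794769287), (0.3002566397190094, 0.11141468584537506), 16.11669921875) [[0.3009999990463257, -0.24899999797344208], [0.3319999873638153, -0.35600000619888306], [0.6200000047683716, -0.27300000190734863], [0.5889999866485596, -0.16599999368190765]]
top 2182 c [ 0.5518 -0.2329  0.0557] N [0.4402 0.1289 0.8886] tilt 27.3
azim of N 16.3
along hinge ext [-0.0473 -0.0458  0.0448  0.0463] up ext [-0.0403 -0.0377  0.0349  0.0362] zmax 0.0742
edge mid [ 0.521  -0.2424  0.0723] f [-0.853 -0.25   0.459]
side board rect ((0.4586299657821655, -0.2595439851284027), (0.30025357007980347, 0.11225626617670059), 16.12333106994629) [[0.29899999499320984, -0.24699999392032623], [0.33000001311302185, -0.35499998927116394], [0.6179999709129333, -0.2720000147819519], [0.5870000123977661, -0.164000004529953]]
side 2068 c [ 0.5496 -0.2393  0.055 ] N [0.437  0.1228 0.8911] tilt 27.0
azim of N 15.7
along hinge ext [-0.0428 -0.0418  0.0497  0.0521] up ext [-0.0397 -0.0376  0.0331  0.0338] zmax 0.0713
edge mid [ 0.5195 -0.2436  0.0703] f [-0.858 -0.241  0.454]
```

drive_tool:
  rows:
    - {"tx": -1, "ty": 0.6, "claw": 0}
    - {"tx": -2, "ty": 1.3, "claw": 0}
    - {"tx": -2, "ty": 1.3, "claw": 0}
    - {"tx": -2, "ty": 1.3, "claw": 0}
    - {"tx": -2, "ty": 1.3, "claw": 0}
    - {"tx": -2, "ty": 1.3, "claw": 0}
    - {"tx": -2, "ty": 1.3, "claw": 0}
    - {"tx": -2, "ty": 1.3, "claw": 0}
    - {"tx": -2, "ty": 1.3, "claw": 0}
    - {"tx": -2, "ty": 1.3, "claw": 0}

```text
invalid input at $.rows[0]: expected keys tx, ty, tz, ax, ay, az, claw
```

drive_tool:
  rows:
    - {"tx": -2, "ty": 1.2, "claw": 0}
    - {"tx": -2, "ty": 1.2, "claw": 0}
    - {"tx": -2, "ty": 1.2, "claw": 0}
    - {"tx": -2, "ty": 1.2, "claw": 0}
    - {"tx": -2, "ty": 1.2, "claw": 0}
    - {"tx": -2, "ty": 1.3, "claw": 0}
    - {"tx": -2, "ty": 1.3, "claw": 0}
    - {"tx": -2, "ty": 1.3, "claw": 0}
    - {"tx": -2, "ty": 1.3, "claw": 0}
    - {"tx": -2, "ty": 1.1, "claw": 0}

```text
invalid input at $.rows[0]: expected keys tx, ty, tz, ax, ay, az, claw
```

drive_tool:
  rows:
    - {"ay": -0.08, "claw": 0}
    - {"ay": -0.1, "claw": 0}
    - {"ay": -0.1, "claw": 0}
    - {"ay": -0.1, "claw": 0}
    - {"ay": -0.1, "claw": 0}
    - {"ay": -0.1, "claw": 0}
    - {"ay": -0.1, "claw": 0}
    - {"ay": -0.1, "claw": 0}
    - {"claw": 0}
    - {"claw": 0}

```text
invalid input at $.rows[0]: expected keys tx, ty, tz, ax, ay, az, claw
```

drive_tool:
  rows:
    - {"tx": -1.5, "ty": 1, "tz": 0, "ax": 0, "ay": 0, "az": 0, "claw": 0}
    - {"tx": -3, "ty": 1.9, "tz": 0, "ax": 0, "ay": 0, "az": 0, "claw": 0}
    - {"tx": -3, "ty": 1.9, "tz": 0, "ax": 0, "ay": 0, "az": 0, "claw": 0}
    - {"tx": -3, "ty": 1.9, "tz": 0, "ax": 0, "ay": 0, "az": 0, "claw": 0}
    - {"tx": -3, "ty": 1.9, "tz": 0, "ax": 0, "ay": 0, "az": 0, "claw": 0}
    - {"tx": -3, "ty": 1.9, "tz": 0, "ax": 0, "ay": 0, "az": 0, "claw": 0}
    - {"tx": -3, "ty": 1.9, "tz": 0, "ax": 0, "ay": 0, "az": 0, "claw": 0}
    - {"tx": -3, "ty": 1.9, "tz": 0, "ax": 0, "ay": 0, "az": 0, "claw": 0}
    - {"tx": -3, "ty": 1.9, "tz": 0, "ax": 0, "ay": 0, "az": 0, "claw": 0}
    - {"tx": -3, "ty": 1.9, "tz": 0, "ax": 0, "ay": 0, "az": 0, "claw": 0}

```text
time_s: 0.93
tcp_pos: [0.3992, -0.3439, 0.2005]
ee_rot: [[-0.959, -0.282, -0.0], [-0.282, 0.959, 0.0], [0.0, 0.001, -1.0]]
wrist_force: [0.6, -0.7, -0.1]
gripper_width: 0.327
gripper_force: 0.0
```

drive_tool:
  rows:
    - {"tx": -3, "ty": 1.9, "tz": 0, "ax": 0, "ay": -0.05, "az": 0, "claw": 0}
    - {"tx": 0, "ty": 1.9, "tz": 0, "ax": 0, "ay": -0.1, "az": 0, "claw": 0}
    - {"tx": 0, "ty": 1.5, "tz": 0, "ax": 0, "ay": -0.1, "az": 0, "claw": 0}
    - {"tx": 0, "ty": 1.2, "tz": 0, "ax": 0, "ay": -0.1, "az": 0, "claw": 0}
    - {"tx": 0, "ty": 0, "tz": 0, "ax": 0, "ay": -0.1, "az": 0, "claw": 0}
    - {"tx": 0, "ty": 0, "tz": 0, "ax": 0, "ay": -0.1, "az": 0, "claw": 0}
    - {"tx": 0, "ty": 0, "tz": 0, "ax": 0, "ay": -0.1, "az": 0, "claw": 0}
    - {"tx": 0, "ty": 0, "tz": 0, "ax": 0, "ay": -0.1, "az": 0, "claw": 0}
    - {"tx": 0, "ty": 0, "tz": 0, "ax": 0, "ay": -0.03, "az": 0, "claw": 0}
    - {"tx": 0, "ty": 0, "tz": 0, "ax": 0, "ay": 0, "az": 0, "claw": 0}

```text
time_s: 1.77
tcp_pos: [0.4074, -0.2758, 0.1994]
ee_rot: [[-0.684, -0.277, 0.675], [-0.195, 0.961, 0.197], [-0.703, 0.003, -0.711]]
wrist_force: [-0.4, -0.4, -0.3]
gripper_width: 0.007
gripper_force: 0.0
```

```bash
cat >> h.py <<'E'
H=np.array([.596,-.221,0]); a=np.radians(16.1); U=np.array([np.cos(a),np.sin(a),0]); V=np.array([-U[1],U[0],0]); Z=np.array([0,0,1.])
def loc(s):
    p=np.array(s["tcp_pos"])-H; R=np.array(s["ee_rot"]); return p@U*1e3,p@V*1e3,p[2]*1e3,np.degrees(np.arctan2(R[:,2]@U,-R[2,2]))
def goal(al,s,th=9.5):
    A=np.radians(al); t=np.radians(45*(90-al)/63)
    corner=np.array([-90*np.cos(A)+-4*np.sin(A),26+90*np.sin(A)-4*np.cos(A)])
    return corner-th*np.array([np.cos(t),np.sin(t)])-s*np.array([-np.sin(t),np.cos(t)]),np.degrees(t)
E
python3 - <<'E'
from h import *
l=loc(sense()); print(np.round(l,1))
q,t=goal(27,20); g=np.array(q)
off=g-np.array([.707,.707])*20; print("precontact",off,"contact",g)
# increments in tool x (=-cos t u - sin t z), z(= sin t u - cos t z)
def inc(d,t): t=np.radians(t); return (-d[0]*np.cos(t)-d[1]*np.sin(t))/10,(d[0]*np.sin(t)-d[1]*np.cos(t))/10
d=off-np.array([l[0],l[2]]); print("to pre: tx,tz cm",inc(d,l[3]))
prev=(g,t)
for al,s in zip(range(27,91,7),np.linspace(20,30,10)):
    g2,t2=goal(al,s); print(al,g2.round(1),round(t2,1),"tx,tz",np.round(inc(g2-prev[0],prev[1]),2),"ay",round(np.radians(prev[1]-t2),3)); prev=(g2,t2)
E
```

```text
[-196.4   -0.3  199.4   44.7]
precontact [-88.72192797  28.29546883] contact [-74.58192797  42.43546883]
to pre: tx,tz cm (np.float64(4.364971321752607), np.float64(19.737477447478152))
27 [-74.6  42.4] 45.0 tx,tz [-0.  0.] ay 0.0
34 [-70.6  50.7] 40.0 tx,tz [-0.87 -0.3 ] ay 0.087
41 [-65.6  58.4] 35.0 tx,tz [-0.87 -0.27] ay 0.087
48 [-59.8  65.2] 30.0 tx,tz [-0.87 -0.23] ay 0.087
55 [-53.2  71.3] 25.0 tx,tz [-0.87 -0.19] ay 0.087
62 [-46.   76.3] 20.0 tx,tz [-0.87 -0.15] ay 0.087
69 [-38.3  80.4] 15.0 tx,tz [-0.86 -0.12] ay 0.087
76 [-30.2  83.4] 10.0 tx,tz [-0.86 -0.08] ay 0.087
83 [-21.9  85.2] 5.0 tx,tz [-0.85 -0.04] ay 0.087
90 [-13.5  86. ] 0.0 tx,tz [-0.84 -0.  ] ay 0.087
```

drive_tool:
  rows:
    - {"tx": 1.8, "ty": 0, "tz": 1, "ax": 0, "ay": 0, "az": 0, "claw": 0}
    - {"tx": 1.8, "ty": 0, "tz": 2, "ax": 0, "ay": 0, "az": 0, "claw": 0}
    - {"tx": 0, "ty": 0, "tz": 3, "ax": 0, "ay": 0, "az": 0, "claw": 0}
    - {"tx": 0, "ty": 0, "tz": 3, "ax": 0, "ay": 0, "az": 0, "claw": 0}
    - {"tx": 0, "ty": 0, "tz": 3, "ax": 0, "ay": 0, "az": 0, "claw": 0}
    - {"tx": 0, "ty": 0, "tz": 3, "ax": 0, "ay": 0, "az": 0, "claw": 0}
    - {"tx": 0, "ty": 0, "tz": 2, "ax": 0, "ay": 0, "az": 0, "claw": 0}
    - {"tx": 0, "ty": 0, "tz": 1.2, "ax": 0, "ay": 0, "az": 0, "claw": 0}
    - {"tx": 0, "ty": 0, "tz": 0.7, "ax": 0, "ay": 0, "az": 0, "claw": 0}
    - {"tx": 0, "ty": 0, "tz": 0, "ax": 0, "ay": 0, "az": 0, "claw": 0}

```text
time_s: 2.6
tcp_pos: [0.5125, -0.2438, 0.0402]
ee_rot: [[-0.683, -0.284, 0.673], [-0.201, 0.959, 0.2], [-0.702, 0.001, -0.712]]
wrist_force: [-0.3, 0.2, 0.5]
gripper_width: 0.004
gripper_force: 0.0
```

```bash
python3 - <<'E'
from h import *
print(np.round(loc(sense()),1)); p,d,W=grab("side"); cv2.imwrite("pics/side1.png",cv2.resize(p[200:410,80:360,::-1],None,fx=2.5,fy=2.5))
E
```

```text
[-86.6   1.3  40.2  44.6]
```

View pics/side1.png

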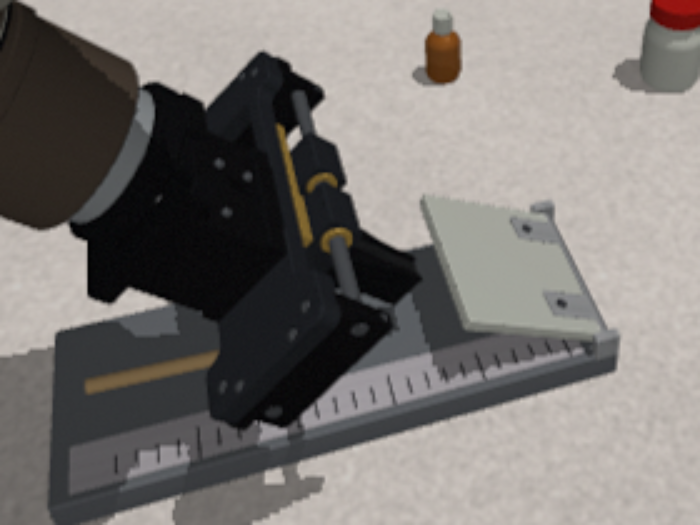

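The side crop shows the fingertips (about 400,280) under and in front of the stop's free edge (425–465, 195–330). They're clear of the plate, the board and the pencil. Next I'll push along the arc.

drive_tool:
  rows:
    - {"tx": -0.5, "ty": -0.1, "tz": 0, "ax": 0, "ay": 0, "az": 0, "claw": 0}
    - {"tx": -0.5, "ty": 0, "tz": 0, "ax": 0, "ay": 0, "az": 0, "claw": 0}
    - {"tx": -0.44, "ty": 0, "tz": -0.14, "ax": 0, "ay": 0.044, "az": 0, "claw": 0}
    - {"tx": -0.44, "ty": 0, "tz": -0.14, "ax": 0, "ay": 0.044, "az": 0, "claw": 0}
    - {"tx": -0.44, "ty": 0, "tz": -0.13, "ax": 0, "ay": 0.044, "az": 0, "claw": 0}
    - {"tx": -0.44, "ty": 0, "tz": -0.13, "ax": 0, "ay": 0.044, "az": 0, "claw": 0}
    - {"tx": -0.44, "ty": 0, "tz": -0.11, "ax": 0, "ay": 0.044, "az": 0, "claw": 0}
    - {"tx": -0.44, "ty": 0, "tz": -0.11, "ax": 0, "ay": 0.044, "az": 0, "claw": 0}
    - {"tx": -0.44, "ty": 0, "tz": -0.1, "ax": 0, "ay": 0.044, "az": 0, "claw": 0}
    - {"tx": -0.44, "ty": 0, "tz": -0.1, "ax": 0, "ay": 0.044, "az": 0, "claw": 0}

```text
time_s: 3.48
tcp_pos: [0.5417, -0.2372, 0.0788]
ee_rot: [[-0.872, -0.282, 0.4], [-0.257, 0.96, 0.115], [-0.416, -0.002, -0.909]]
wrist_force: [-0.2, 0.1, -0.6]
gripper_width: 0.007
gripper_force: 0.0
```

```bash
python3 - <<'E'
from h import *
print(np.round(loc(sense()),1)); p,d,W=grab("side"); cv2.imwrite("pics/side2.png",cv2.resize(p[200:410,80:360,::-1],None,fx=2.5,fy=2.5))
E
```

```text
[-56.6  -0.5  78.8  24.6]
```

View pics/side2.png

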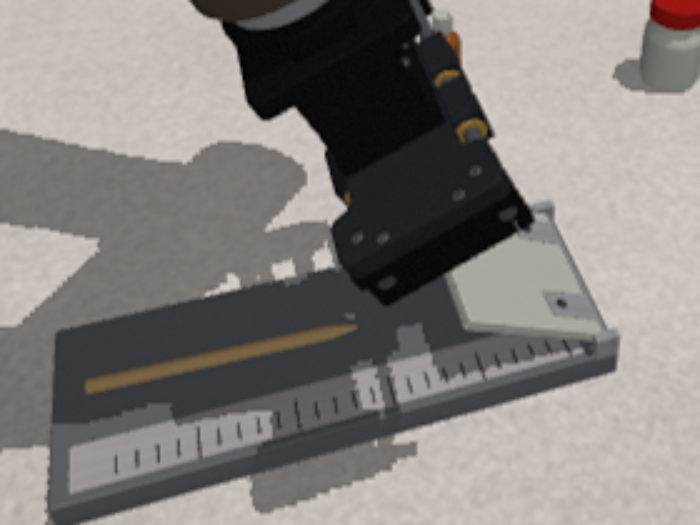

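The plate in the side crop hasn't moved: its near corner is still at about (465,325). The gripper body hides the fingers, so I'll check the top view and the depth.

```bash
python3 - <<'E'
from h import *
p,d,W=grab("top"); cv2.imwrite("pics/top2.png",cv2.resize(p[150:360,330:530,::-1],None,fx=2.8,fy=2.8))
m=np.zeros(d.shape,bool); m[185:270,365:470]=1
L=W-H; u=L@U*1e3;v=L@V*1e3;z=W[...,2]*1e3
for n in("top","side"):
    if n=="side": p,d,W=grab("side"); L=W-H; u=L@U*1e3;v=L@V*1e3;z=W[...,2]*1e3
    k=(abs(v)<46)&(u>-100)&(u<0)&(z>28)&(z<130)&(p.min(-1)>90)
    if k.sum()>20: A=np.c_[u[k],np.ones(k.sum())]; f=np.linalg.lstsq(A,z[k],rcond=None)[0]; print(n,k.sum(),"slope deg",np.degrees(np.arctan(f[0])),u[k].min(),z[k].max())
    dk=(abs(v)<20)&(u>-140)&(u<0)&(z>25)&(p.max(-1)<60)
    print(n,"dark min z",z[dk].min() if dk.any() else None)
E
```

```text
top dark min z 410.2370036735776
side 1808 slope deg -26.842616295113192 -81.63084639777522 70.69224908633025
side dark min z 161.55902704189933
```

View pics/top2.png

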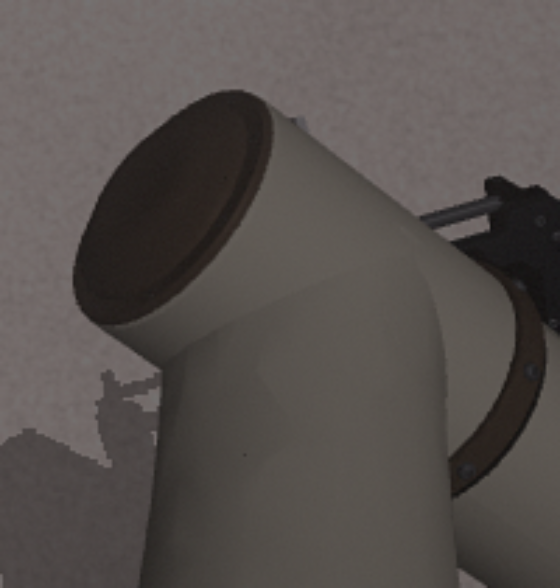

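```bash
python3 - <<'E'
from h import *
c=camera_params("side"); K,R,t=[np.array(c[k],float) for k in("intrinsics","R","t")]
def px(u,v,z):
    X=H+U*u/1e3+V*v/1e3+Z*z/1e3; q=K@(R@X+t); q=q[:2]/q[2]; return ((q-[80,200])*2.5).round()
print("side1 tcp",px(-86.6,1.3,40.2),"grasp",px(-86.6-13.4,1.3,53.6))
T=np.array([-86.6,40.2])
for v in(-95,95):
    for n,w in(("x+",1),("x-",-1)):
        q=T+70*np.array([-.707,.707])+w*37.5*np.array([.707,.707]); print("body",v,n,px(q[0],v,q[1]))
print("plate corners",[px(-80,v,67) for v in(-48,48)],"hinge",[px(0,v,26) for v in(-48,48)])
print("side2 tcp",px(-56.6,-.5,78.8))
E
```

```text
side1 tcp [432. 293.] grasp [408. 283.]
body -95 x+ [433. 357.]
body -95 x- [324. 459.]
body 95 x+ [350.  96.]
body 95 x- [269. 180.]
plate corners [array([468., 328.]), array([422., 200.])] hinge [array([605., 340.]), array([546., 219.])]
side2 tcp [484. 236.]
```

```bash
python3 - <<'E'
import cv2,numpy as np
a=cv2.imread("pics/side1.png")[150:480,180:520]
a=np.clip(255*(a/255.)**.45,0,255).astype(np.uint8)
a=cv2.resize(a,None,fx=1.7,fy=1.7); cv2.circle(a,(int((432-180)*1.7),int((293-150)*1.7)),4,(0,0,255),1)
cv2.imwrite("pics/b1.png",a)
E
```

```text
(no output)
```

View pics/b1.png

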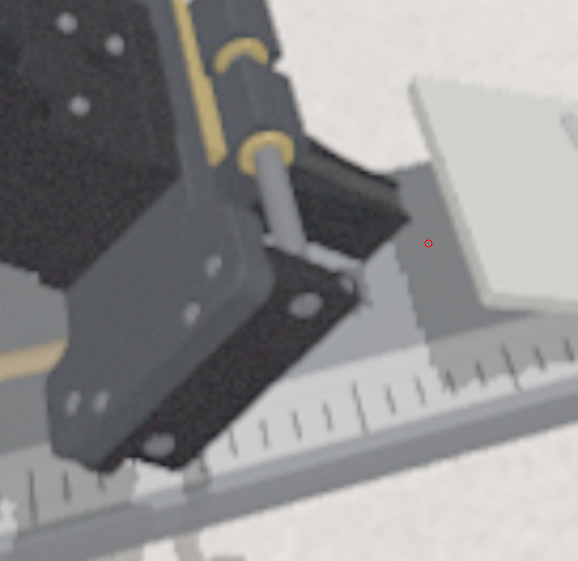

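The brightened crop shows the actual tip edge at about (360–408, 213–260). The reported TCP projects to (428,243), so the fingers end roughly 18 mm short of it. I'll back off and measure the true tip from depth.

drive_tool:
  rows:
    - {"tx": 1, "ty": 0, "tz": -2, "ax": 0, "ay": 0, "az": 0, "claw": 0}
    - {"tx": 2, "ty": 0, "tz": -3, "ax": 0, "ay": 0, "az": 0, "claw": 0}
    - {"tx": 2, "ty": 0, "tz": -1, "ax": 0, "ay": -0.1, "az": 0, "claw": 0}
    - {"tx": 2, "ty": 0, "tz": 0, "ax": 0, "ay": -0.1, "az": 0, "claw": 0}
    - {"tx": 0, "ty": 0, "tz": 0, "ax": 0, "ay": -0.1, "az": 0, "claw": 0}
    - {"tx": 0, "ty": 0, "tz": 0, "ax": 0, "ay": -0.06, "az": 0, "claw": 0}
    - {"tx": 0, "ty": 0, "tz": 0, "ax": 0, "ay": 0, "az": 0, "claw": 0}

```text
time_s: 4.22
tcp_pos: [0.462, -0.26, 0.1006]
ee_rot: [[-0.729, -0.277, 0.625], [-0.203, 0.961, 0.19], [-0.653, 0.012, -0.757]]
wrist_force: [-0.9, -0.5, -0.1]
gripper_width: 0.007
gripper_force: 0.0
```

```bash
python3 - <<'E'
from h import *
s=sense(); l=loc(s); print(np.round(l,1)); p,d,W=grab("side")
Rt=np.array(s["ee_rot"]); Q=(W-np.array(s["tcp_pos"]))@Rt*1e3
k=(abs(Q[...,1])<35)&(abs(Q[...,0])<30)&(Q[...,2]>-60)&(Q[...,2]<30)
q=Q[k]; print(len(q))
for a in range(-60,30,5):
    b=q[(q[:,2]>=a)&(q[:,2]<a+5)]
    if len(b): print(a,len(b),"x",np.percentile(b[:,0],[2,98]).round(1),"y",np.percentile(b[:,1],[2,98]).round(1))
v,u=np.where(k); 
im=np.clip(255*(p/255.)**.5,0,255).astype(np.uint8)
c=camera_params("side"); X=np.array(c["intrinsics"])@(np.array(c["R"])@s["tcp_pos"]+c["t"]); X=(X[:2]/X[2]).astype(int); print(X)
x0=max(X[0]-80,0); y0=max(X[1]-80,0); cr=cv2.resize(im[y0:y0+140,x0:x0+160,::-1],None,fx=4,fy=4); cv2.circle(cr,(int(X[0]-x0)*4,int(X[1]-y0)*4),4,(0,0,255),1); cv2.imwrite("pics/c1.png",cr)
E
```

```text
[-139.6   -0.3  100.6   40.8]
613
-60 83 x [-11.   9.] y [-12.9  11.1]
-55 80 x [-10.9  10.1] y [-11.8  10.2]
-50 77 x [-10.7  10.6] y [-10.8   9.6]
-45 79 x [-10.7  10.4] y [-10.    8.7]
-40 80 x [-10.9  11.3] y [-9.4  7.8]
-35 84 x [-11.1  10.7] y [-9.7  8.8]
-30 77 x [-10.9  11.4] y [-9.4  8.2]
-25 53 x [-11.3  11.3] y [-9.4  7.6]
[212 296]
```

View pics/c1.png

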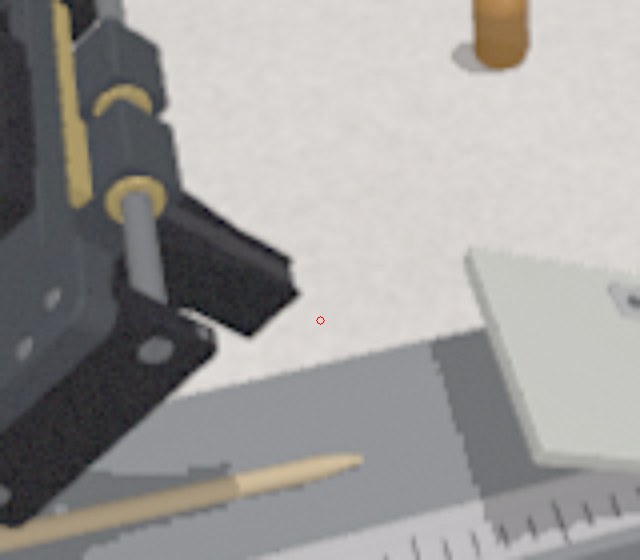

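The crop shows the fingers ending about 20 mm behind the red TCP mark at (320,320). The depth agrees: the tips are at tool z ≈ -21 mm. I'll replan with that offset.

```bash
python3 - <<'E'
from h import *
l=loc(sense()); print(np.round(l,1))
def inc(d,t): t=np.radians(t); return np.round([(-d[0]*np.cos(t)-d[1]*np.sin(t))/10,(d[0]*np.sin(t)-d[1]*np.cos(t))/10],2)
O=21
g,t=goal(27,O+18,10); off=g-np.array([.707,.707])*12
print("precontact tcp",off,"real tip",off+O*np.array([-.707,.707]))
print("to pre",inc(off-np.array([l[0],l[2]]),45),"tilt need",45-l[3])
prev=(g,t)
for al,s in zip(range(27,91,7),np.linspace(18,30,10)):
    g2,t2=goal(al,s+O,10); print(al,g2.round(1),"tx,tz",inc(g2-prev[0],prev[1])); prev=(g2,t2)
E
```

```text
[-139.    -0.7  101.    40.7]
precontact tcp [-69.98445252  20.1628866 ] real tip [-84.83145252  35.0098866 ]
to pre [ 0.83 10.6 ] tilt need 4.328153690145342
27 [-61.5  28.6] tx,tz [-0.  0.]
34 [-58.6  35.7] tx,tz [-0.7  -0.29]
41 [-54.8  42.2] tx,tz [-0.7  -0.26]
48 [-50.4  48. ] tx,tz [-0.7  -0.22]
55 [-45.2  53. ] tx,tz [-0.7  -0.18]
62 [-39.6  57.3] tx,tz [-0.69 -0.14]
69 [-33.5  60.6] tx,tz [-0.69 -0.11]
76 [-27.1  63. ] tx,tz [-0.68 -0.07]
83 [-20.6  64.5] tx,tz [-0.67 -0.03]
90 [-14.  65.] tx,tz [-0.66  0.01]
```

drive_tool:
  rows:
    - {"tx": 0.8, "ty": 0, "tz": 0, "ax": 0, "ay": -0.075, "az": 0, "claw": 0}
    - {"tx": 0, "ty": 0, "tz": 2.5, "ax": 0, "ay": 0, "az": 0, "claw": 0}
    - {"tx": 0, "ty": 0, "tz": 3, "ax": 0, "ay": 0, "az": 0, "claw": 0}
    - {"tx": 0, "ty": 0, "tz": 3, "ax": 0, "ay": 0, "az": 0, "claw": 0}
    - {"tx": 0, "ty": 0, "tz": 1.5, "ax": 0, "ay": 0, "az": 0, "claw": 0}
    - {"tx": 0, "ty": 0, "tz": 0.6, "ax": 0, "ay": 0, "az": 0, "claw": 0}
    - {"tx": 0, "ty": 0, "tz": 0, "ax": 0, "ay": 0, "az": 0, "claw": 0}

```text
time_s: 4.85
tcp_pos: [0.5305, -0.2369, 0.0201]
ee_rot: [[-0.681, -0.287, 0.674], [-0.197, 0.958, 0.21], [-0.705, 0.01, -0.709]]
wrist_force: [0.1, -0.4, -0.1]
gripper_width: 0.004
gripper_force: 0.0
```

drive_tool:
  rows:
    - {"tx": -0.6, "ty": 0, "tz": 0, "ax": 0, "ay": 0, "az": 0, "claw": 0}
    - {"tx": -0.6, "ty": 0, "tz": 0, "ax": 0, "ay": 0, "az": 0, "claw": 0}
    - {"tx": -0.35, "ty": 0, "tz": -0.14, "ax": 0, "ay": 0.044, "az": 0, "claw": 0}
    - {"tx": -0.35, "ty": 0, "tz": -0.14, "ax": 0, "ay": 0.044, "az": 0, "claw": 0}
    - {"tx": -0.35, "ty": 0, "tz": -0.13, "ax": 0, "ay": 0.044, "az": 0, "claw": 0}
    - {"tx": -0.35, "ty": 0, "tz": -0.13, "ax": 0, "ay": 0.044, "az": 0, "claw": 0}
    - {"tx": 0, "ty": 0, "tz": 0, "ax": 0, "ay": 0, "az": 0, "claw": 0}

```text
time_s: 5.43
tcp_pos: [0.5469, -0.233, 0.0463]
ee_rot: [[-0.785, -0.289, 0.548], [-0.235, 0.957, 0.169], [-0.574, 0.004, -0.819]]
wrist_force: [0.1, 0.9, 0.1]
gripper_width: 0.01
gripper_force: 0.0
```

```bash
cat >> h.py <<'E'
def angle():
    p,d,W=grab("side"); L=W-H; u=L@U*1e3;v=L@V*1e3;z=W[...,2]*1e3
    k=(abs(v)<46)&(u>-100)&(u<60)&(z>32)&(z<125)&(p.min(-1)>85)
    P=np.c_[u[k],z[k]]
    for _ in range(4):
        c=P.mean(0); n=np.linalg.svd(P-c,full_matrices=False)[2][1]; P=P[abs((P-c)@n)<5]
    dd=np.array([-n[1],n[0]]); dd*=np.sign(dd[1]); print(len(P),"angle",np.degrees(np.arctan2(dd[1],-dd[0])).round(1),"zmax",P[:,1].max().round(1),"u at top",P[P[:,1]>P[:,1].max()-4,0].mean().round(1),"c",c.round(1))
    return p
E
python3 - <<'E'
from h import *
print(np.round(loc(sense()),1)); angle()
E
```

```text
[-50.5   2.1  46.3  35. ]
1491 angle 45.2 zmax 93.1 u at top -60.5 c [-34.1  65. ]
```

The stop has risen to about 45°, so I'll carry on along the arc.

drive_tool:
  rows:
    - {"tx": -0.29, "ty": 0, "tz": -0.1, "ax": 0, "ay": 0.044, "az": 0, "claw": 0}
    - {"tx": -0.29, "ty": 0, "tz": -0.1, "ax": 0, "ay": 0.044, "az": 0, "claw": 0}
    - {"tx": -0.29, "ty": 0, "tz": -0.09, "ax": 0, "ay": 0.044, "az": 0, "claw": 0}
    - {"tx": -0.29, "ty": 0, "tz": -0.09, "ax": 0, "ay": 0.044, "az": 0, "claw": 0}
    - {"tx": -0.29, "ty": 0, "tz": -0.07, "ax": 0, "ay": 0.044, "az": 0, "claw": 0}
    - {"tx": -0.29, "ty": 0, "tz": -0.07, "ax": 0, "ay": 0.044, "az": 0, "claw": 0}
    - {"tx": -0.29, "ty": 0, "tz": -0.05, "ax": 0, "ay": 0.044, "az": 0, "claw": 0}
    - {"tx": -0.29, "ty": 0, "tz": -0.05, "ax": 0, "ay": 0.044, "az": 0, "claw": 0}
    - {"tx": -0.29, "ty": 0, "tz": -0.03, "ax": 0, "ay": 0.044, "az": 0, "claw": 0}
    - {"tx": -0.29, "ty": 0, "tz": -0.03, "ax": 0, "ay": 0.044, "az": 0, "claw": 0}

```text
time_s: 6.32
tcp_pos: [0.5654, -0.2275, 0.0604]
ee_rot: [[-0.946, -0.284, 0.154], [-0.278, 0.959, 0.058], [-0.164, 0.012, -0.986]]
wrist_force: [-2.2, 0.2, 1.0]
gripper_width: 0.007
gripper_force: 1.1
```

```bash
python3 - <<'E'
from h import *
p=angle(); cv2.imwrite("pics/side3.png",cv2.resize(p[200:410,80:360,::-1],None,fx=2.5,fy=2.5)); print(np.round(loc(sense()),1))
E
```

```text
100 angle 74.5 zmax 102.0 u at top -21.3 c [-13.3  70.1]
[-28.9   1.8  60.7   9.5]
```

View pics/side3.png

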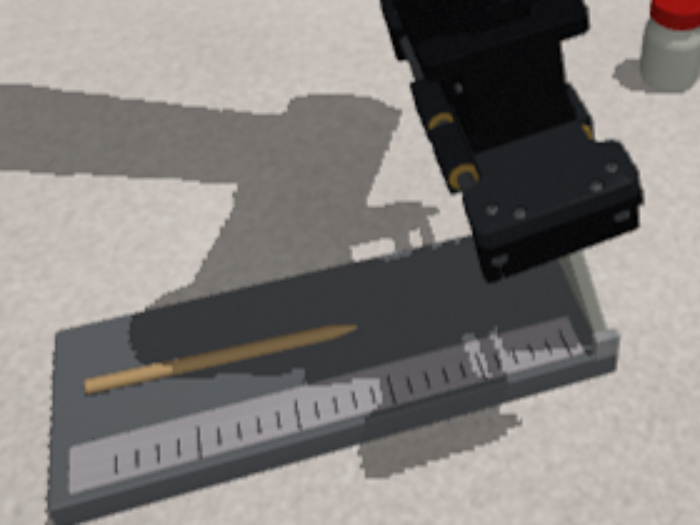

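The crop shows the stop nearly upright at about (590,300), measured near 75°. I'll make the last push slightly short of 90°, then back off to check.

drive_tool:
  rows:
    - {"tx": -0.22, "ty": 0, "tz": -0.04, "ax": 0, "ay": 0.033, "az": 0, "claw": 0}
    - {"tx": -0.22, "ty": 0, "tz": -0.04, "ax": 0, "ay": 0.033, "az": 0, "claw": 0}
    - {"tx": -0.22, "ty": 0, "tz": -0.03, "ax": 0, "ay": 0.033, "az": 0, "claw": 0}
    - {"tx": -0.22, "ty": 0, "tz": -0.03, "ax": 0, "ay": 0.033, "az": 0, "claw": 0}
    - {"tx": -0.22, "ty": 0, "tz": -0.02, "ax": 0, "ay": 0.033, "az": 0, "claw": 0}
    - {"tx": -0.15, "ty": 0, "tz": 0, "ax": 0, "ay": 0, "az": 0, "claw": 0}
    - {"tx": 0, "ty": 0, "tz": 0, "ax": 0, "ay": 0, "az": 0, "claw": 0}
    - {"tx": 0, "ty": 0, "tz": 0, "ax": 0, "ay": 0, "az": 0, "claw": 0}

```text
time_s: 7.03
tcp_pos: [0.5788, -0.2238, 0.0629]
ee_rot: [[-0.959, -0.284, 0.002], [-0.284, 0.959, 0.011], [-0.005, 0.01, -1.0]]
wrist_force: [-0.0, 0.4, 0.2]
gripper_width: 0.006
gripper_force: 0.0
```

```bash
python3 - <<'E'
from h import *
print(np.round(loc(sense()),1))
E
```

```text
[-17.3   2.   62.9   0.3]
```

drive_tool:
  rows:
    - {"tx": 1, "ty": 0, "tz": 0, "ax": 0, "ay": 0, "az": 0, "claw": 0}
    - {"tx": 3, "ty": 0, "tz": 0, "ax": 0, "ay": 0, "az": 0, "claw": 0}
    - {"tx": 4, "ty": 0, "tz": 0, "ax": 0, "ay": 0, "az": 0, "claw": 0}
    - {"tx": 4, "ty": 0, "tz": -1, "ax": 0, "ay": 0, "az": 0, "claw": 0}
    - {"tx": 4, "ty": 0, "tz": -1, "ax": 0, "ay": 0, "az": 0, "claw": 0}
    - {"tx": 3, "ty": 0, "tz": -1, "ax": 0, "ay": 0, "az": 0, "claw": 0}
    - {"tx": 0, "ty": 0, "tz": 0, "ax": 0, "ay": 0, "az": 0, "claw": 0}

```text
time_s: 7.62
tcp_pos: [0.3913, -0.2785, 0.0938]
ee_rot: [[-0.96, -0.281, 0.001], [-0.281, 0.96, 0.011], [-0.004, 0.01, -1.0]]
wrist_force: [-0.0, -0.4, 0.3]
gripper_width: 0.007
gripper_force: 0.0
```

```bash
python3 - <<'E'
from h import *
p=angle(); cv2.imwrite("pics/side4.png",cv2.resize(p[200:410,80:360,::-1],None,fx=2.5,fy=2.5)); print(np.round(loc(sense()),1))
c,d,W=grab("top"); L=W-H; u=L@U*1e3;v=L@V*1e3;z=W[...,2]*1e3
k=(abs(v)<50)&(abs(u)<60)&(z>85)&(z<130); print("top",k.sum(),"u",np.percentile(u[k],[2,50,98]) if k.any() else 0,"z",np.percentile(z[k],[50,98]) if k.any() else 0)
E
```

```text
1209 angle 90.9 zmax 117.8 u at top -2.9 c [-4.8 83.6]
[-210.1    0.6   93.6    0.3]
top 398 u [-4.38097634 -1.17287217  3.3321407 ] z [116.3797493  118.79906391]
```

View pics/side4.png

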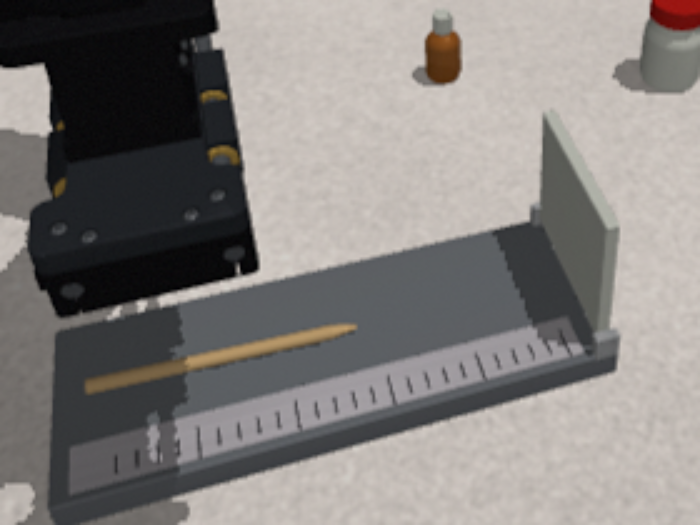

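The crop shows the stop standing square at the head end, around (545–615, 110–330). I measure 89–91° with the free edge about 116 mm up. The gripper is clear and the pencil hasn't moved.

```bash
python3 -c "
from station import *
print(finish_job())"
```

```text
the job is handed in; nothing more can be done
None
```

The longer board's head stop stands upright (I measured 89–91°) with the gripper clear of it, the shorter board's stop was not touched, and the job was handed in after about 8 s of robot time.

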